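Hang the square-headed mallet in its ring

ROBOT

A 6-joint arm with a two-finger parallel gripper is mounted at the origin on a cart in front of the work surface, level with it; the furniture and walls round the work are solid. World frame = base frame: x ahead of the robot, y to its left, z up, the work surface at z = 0. Lengths are in m, angles in degrees, forces in N, time in s.
With the tool pointing down it reaches from about 0.325 to 1 m from the base axis. Payload 5.1 kg.
Tool frame: the origin (TCP) lies midway between the tips of the shut fingers; the grasp point (between the pads) lies 19 mm behind it (bot.pinch_z is the distance from the TCP to the grasp point, in m); z points along the fingers, y is the line along which they close (so a half turn about z gives the same grasp; the last joint's range is limited). The gripper opens to 85 mm and grips with 20 to 120 N. Pads are 22 mm wide; open, the fingers measure 114 mm over their backs; the gripper's body (76 mm by 85 mm) begins 54 mm behind the grasp point. The pads swing forward as they close: fully open they stand 13 mm farther back than shut.
Start: joints at [-69.19, 7.093, 94.555, -0, 78.352, -4.733], TCP at [0.28, -0.586, 0.231] pointing down, gripper open.
Joint ranges: [-149.61, 149.61], [-58.7, 133.49], [1.44, 155.28], [-77.14, 257.14], [18.33, 153.61], [-166.67, 166.67]. Speed limits (degrees/s): [147.25, 147.25, 180, 180, 180, 180].

INTERFACE

Orientations are given as a 3x3 rotation matrix whose columns are the frame's x, y, z axes.
In Python, from workcell import bot gives the robot as it stands.
- The arm moves only by the shell command python3 -m inch 'ROWS' [FORCE]. ROWS is text: rows parted by semicolons, each of 7 numbers parted by spaces: the shift along the tool's x, y, z each as a share of 1000 mm, from -1 to 1, then the turn, a rotation vector about the tool's x, y, z each as a share of pi/2 rad, from -1 to 1, then the closure, from 0 (fully open) to 1 (shut). A call has exactly 8 rows; each row is the pose to reach, as a shift and turn from the pose commanded when the call began, along the tool's axes at that moment; what a row does not reach only later rows make up. A row lasts 1/10 s, in which the tool goes at most 50 mm and 8.59 degrees, less where a joint would pass 70% of its speed; a pose out of reach is approached as far as the arm can. A call with a number of a shift or a turn outside -1 to 1 is refused whole. A call with a gripper value outside its range is refused whole. The fingers move at their own pace and stop on an object; FORCE is the grip in N (left out, the last holds). Time passes only in rows, so rows that repeat a pose let the fingers close, or fill a call up. It gives the time, the measured TCP pose, the force, the opening and the grip force at its end, in the units of the state.
- bot.get_obs(): the state, without advancing time (a new reading comes with each control period).
- bot.capture(name): name is "side" or "top" or "wrist"; returns a dict with "img" (420x560x3 uint8, blue, green, red), "mtx" (3x3 intrinsics, pixels), "distortion" ([k1, k2, p1, p2, k3] as OpenCV has them; the pictures are not rectified), "extrinsics" (4x4, takes a point from world to camera coordinates); the wrist camera has in their place "tool_from_camera" (4x4, takes a point from camera to tool coordinates, whose origin is the TCP and whose axes are the flange's). Camera axes: x right, y up, looking along -z (the intrinsics and any distortion apply to the point x, -y, -z); pixel columns grow to the right and rows downward; lengths in m; the calibration is good to about 2 mm. A picture is of the moment at which its call begins: read the wrist's pose just before it. There is no depth.
- bot.close_job(): hands the job in; it is judged then, once.
The state is a dict: "time": time; "q": joint angles; "joint_velocities": joint speeds; "joint_torque": joint torques, N m; "position": TCP position; "ee_rot": TCP orientation; "ft_force": force on the tool from outside, world axes, zero at the start; "ft_torque": the same for the moment, N m; "gripper_width": opening from 0.0 (shut) to 1.0 (fully open); "gripper_force": force on a finger pad.
Only numpy, scipy, OpenCV 4.12 (cv2) and the standard library are available. Lean on these libraries where they do the work, as an engineer would, in place of code of your own. Each camera call takes 0.05 s, during which the arm holds its last target. There are 200 camera calls.

TASK

Two re-handled mallets have been standing in the wooden block while their glue set. Hang the mallet with the square, brick-shaped head in the steel ring holder: handle first down through the ring, until the head rests on the ring and the mallet hangs upright, let go of. Leave the round-headed mallet standing in its block.

Things in the scene. Friction and masses are not known exactly. Their poses are not given: they have to be found in the camera images.
- square_mallet: Wooden mallet, 0.2 to 0.35 kg, upright, head up, in a block's socket (32 mm wide, 45 deep). Head: brick 96 mm long x 50 wide x 50 high; round handle 24 mm thick, 95 long. Origin: handle axis at the head's flat underside (105 mm above the worktop at first); head's top 50 mm above it, handle's end 95 below. x along the head's length, y across its width, z up the handle to the head.
- round_mallet: The other mallet, to be left in the other socket of the same dark wooden block (55 mm high, sockets 150 mm apart). Same handle and wood, but a round, slightly conical head, 66 mm in diameter, 52 mm high, its top 157 mm above the worktop. Origin on the handle's axis at the head's underside, z up.
- ring (a point): Centre of the opening of the fixed, level, dark steel ring, at its flat top face, 120 mm above the worktop. Opening 48 mm in diameter, outside 72, 16 thick; free space below down to an 8 mm foot plate. Arm and post on its +x side (own x axis) stay below the ring's top. The hung mallet's origin lies here, within the handle's play of 12 mm.
Mind the look-alikes: they are no part of the job. Leave any blue or white look-alike of the square_mallet alone.

How it is judged (in metres and radians):
At the end, for the whole second after the job is handed in: The square-headed mallet hangs at rest through the ring: head's underside within 8 mm of the ring's top, axis within 18 mm of its centre and 10 degrees of upright; the round-headed mallet still stands in its socket (moved under 40 mm, tilted under 14 degrees) (horizontal distance between square_mallet and ring below 0.018 m and z of square_mallet in the frame of ring between -0.008 and 0.008 m and angle between square_mallet's own z axis and vertical below 0.17 rad and linear speed of square_mallet below 0.02 m/s and distance of round_mallet from where it was at the start of the episode below 0.04 m and angle between round_mallet's own z axis and vertical below 0.25 rad); the robot touches nothing.
It fails at once if the round-headed mallet is taken out of its socket or knocked over (distance of round_mallet from where it was at the start of the episode above 0.04 m).
It also fails if it takes over 38 s, if anything falls off the work surface, if the arm or the gripper's body presses on something with over 40 N, if the wrist force passes 120 N, or if a joint passes its speed limit or range.

## Working session

There is one attempt and no reset: what is moved stays moved. The work goes in short steps, Python scripts to look and compute and a shell command to move; the robot and the scene stay as the last step left them, time stands still between calls to the robot, and variables do not carry over. Pictures are saved under pics/ and viewed, at most 10 in all, crops included, and the job is handed in when it is done.

```bash
ls; mkdir -p pics; python3 - <<'E'
from workcell import bot
import cv2,pickle
o=bot.get_obs();print(o)
d={}
for n in("side","top"):
    c=bot.capture(n);d[n]=c;cv2.imwrite(f"pics/{n}0.png",c["img"])
    print(n,c["mtx"],c["distortion"],c["extrinsics"])
pickle.dump(d,open("c0.pkl","wb"))
E
```

```text
pics
{'time': 0.0, 'q': array([-6.91904493e+01,  7.13143581e+00,  9.46330764e+01,  2.18227583e-04,
        7.83533877e+01, -4.73267421e+00]), 'joint_velocities': array([-0.06363837, -0.13674447, -0.04659796, -0.07830769, -0.03597201,
        0.1036467 ]), 'joint_torque': array([-3.63287072e-04, -4.23618329e+01, -3.65453231e+01, -2.99361827e-04,
        7.00215591e-03, -2.25531414e-05]), 'position': array([ 0.2800209 , -0.58591309,  0.23008668]), 'ee_rot': array([[ 9.02268164e-01,  4.31174709e-01, -7.27551610e-04],
       [ 4.31175288e-01, -9.02266128e-01,  1.92483213e-03],
       [ 1.73493760e-04, -2.05041703e-03, -9.99997883e-01]]), 'ft_force': array([ 0.31624496, -0.49747084,  0.40414161]), 'ft_torque': array([-0.04521533,  0.03942879,  0.07289985]), 'gripper_force': 0.0, 'gripper_width': 1.0029622549398478}
side [[435.47851862   0.         276.91610416]
 [  0.         435.47851862 206.85354483]
 [  0.           0.           1.        ]] [-0.12708482  0.          0.          0.          0.        ] [[-0.81066219 -0.58547004  0.00718626  0.30216893]
 [ 0.30909394 -0.41749387  0.85449389 -0.34415875]
 [-0.49728035  0.69492712  0.51941174 -1.04919819]
 [ 0.          0.          0.          1.        ]]
top [[483.04108496   0.         281.54344022]
 [  0.         483.04108496 209.04108321]
 [  0.           0.           1.        ]] [-0.14223566  0.          0.          0.          0.        ] [[-0.00420391 -0.99998906  0.00205204 -0.16845082]
 [ 0.99899417 -0.0041081   0.04465167 -0.52168675]
 [-0.04464275  0.00223769  0.99900051 -1.75850871]
 [ 0.          0.          0.          1.        ]]
```

View pics/side0.png

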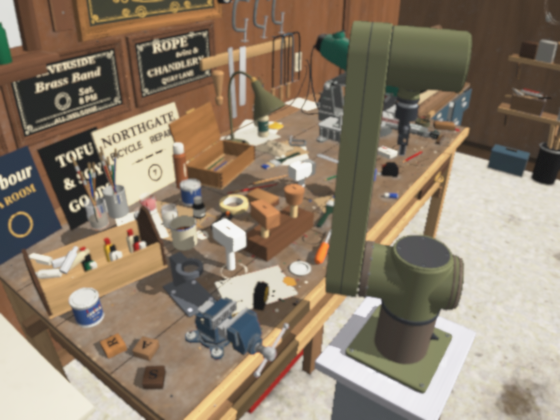

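View pics/top0.png

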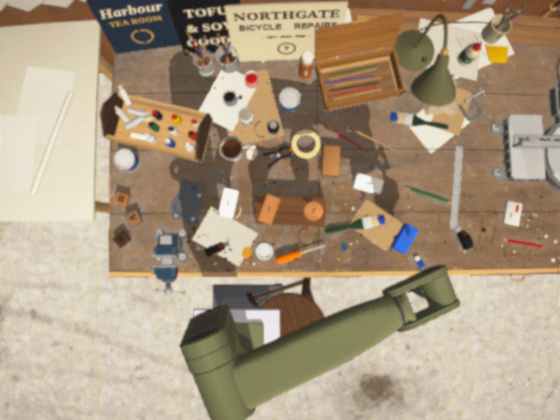

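Side view: the square orange-brown head is at (265,212) and the round one at (294,195), both in a dark block. White look-alikes are at (230,235) and (300,170), and the dark ring stand is near (187,270). Top view: square head (269,209), round head (314,210), white heads (228,203) and (367,183), a flat brown item (331,160), and the dark ring around (187,200). The head at (269,209) fits: it is wood-coloured, brick-shaped and stands in the block beside the round one. I'll confirm that in a crop.

```bash
python3 - <<'E'
import cv2,pickle,numpy as np
d=pickle.load(open("c0.pkl","rb"))
a=d["top"]["img"][140:240,160:350];b=d["side"]["img"][170:320,150:340]
a=cv2.resize(a,None,fx=4,fy=4,interpolation=3)[:, :760];b=cv2.resize(b,None,fx=4,fy=4,interpolation=3)
cv2.imwrite("pics/topcrop.png",a);cv2.imwrite("pics/sidecrop.png",b)
E
```

```text
(no output)
```

View pics/topcrop.png

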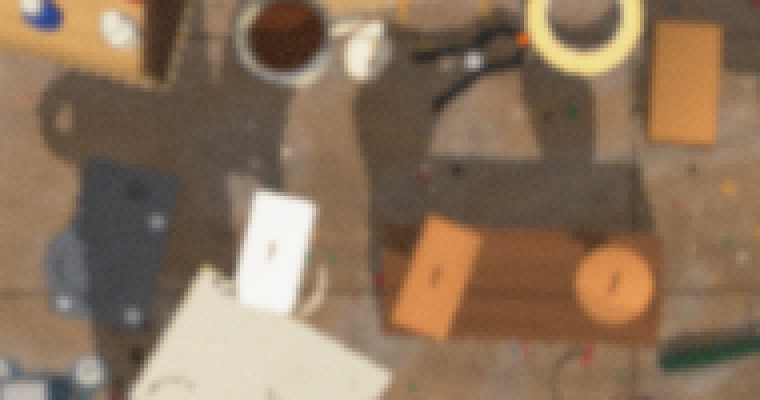

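View pics/sidecrop.png

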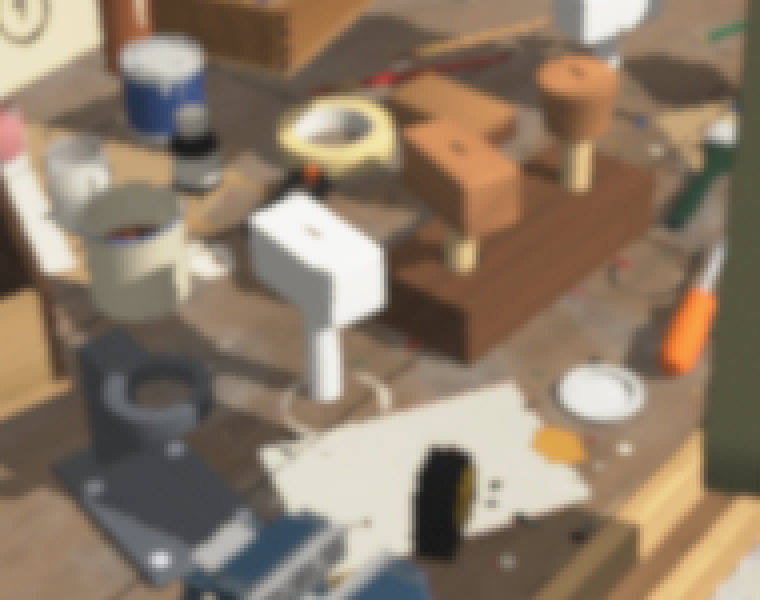

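The square orange-wood head in the block is confirmed as the target: top crop (437,277), side crop (460,175). The white one is a free-standing look-alike. The ring is at side crop (158,390), full picture (189,267). Next I'll turn these into positions.

```bash
cat > h.py <<'E'
import cv2,numpy as np
F=np.diag([1.,-1,-1])
def ray(c,px):
    u=cv2.undistortPoints(np.array([[px]],float),c["mtx"],np.array(c["distortion"]))[0,0]
    E=c["extrinsics"];R=E[:3,:3];o=-R.T@E[:3,3]
    return o,R.T@(F@np.array([u[0],u[1],1.]))
def plane(c,px,z):
    o,d=ray(c,px);return o+d*(z-o[2])/d[2]
def proj(c,P):
    E=c["extrinsics"];p=F@(E[:3,:3]@np.array(P)+E[:3,3])
    return cv2.projectPoints(p.reshape(1,1,3),np.zeros(3),np.zeros(3),c["mtx"],np.array(c["distortion"]))[0].ravel()
E
python3 - <<'E'
import pickle,cv2,numpy as np
from h import *
np.set_printoptions(precision=4,suppress=True)
d=pickle.load(open("c0.pkl","rb"));t,s=d["top"],d["side"]
r=plane(s,(189.5,267.5),.12);print("ring(side)",r,"in top",proj(t,r))
hsv=cv2.cvtColor(t["img"],cv2.COLOR_BGR2HSV)
m=cv2.inRange(hsv,(5,120,150),(18,255,255))
for c in cv2.findContours(m,0,1)[0]:
    if cv2.contourArea(c)>150:
        q=cv2.minAreaRect(c);
        if not(250<q[0][0]<340 and 140<q[0][1]<225):continue
        b=[plane(t,p,.155)[:2] for p in cv2.boxPoints(q)]
        print(q,plane(t,q[0],.155)[:2],[float(np.linalg.norm(b[i+1]-b[i])) for i in(0,1)],[np.degrees(np.arctan2(*(b[i+1]-b[i])[::-1])) for i in(0,1)])
# white head, top at .155
print("white",[plane(t,p,.155)[:2] for p in((225,188),(239,190),(219,215),(232,218))])
print("white side corner",plane(s,(150+312/4,170+232/4),.155), "square side",plane(s,(150+458/4,170+150/4),.155))
# ring plate corners in top z=.008
print("plate",[plane(t,(160+x/4,140+y/4),.008)[:2] for x,y in((90,157),(182,178),(150,330))])
for p in ((45,260),(88,230),(70,320)): print("disc",plane(t,(160+p[0]/4,140+p[1]/4),.12)[:2])
E
```

```text
ring(side) [0.5208 0.183  0.12  ] in top [179.4763 208.1037]
((313.25, 210.75001525878906), (19.798988342285156, 19.091880798339844), 45.0) [ 0.5084 -0.2771] [0.06453794483175718, 0.06677347006730024] [np.float64(-45.28384834298286), np.float64(-135.325956384181)]
((268.8273010253906, 209.54898071289062), (15.579690933227539, 29.436281204223633), 21.037511825561523) [ 0.513  -0.1275] [0.0992485674587367, 0.052580821489038206] [np.float64(-21.16739374536874), np.float64(-111.31702763844689)]
((331.37152099609375, 160.72796630859375), (16.89277458190918, 30.320363998413086), 4.969740867614746) [ 0.678  -0.3401] [0.10384746497796524, 0.05762576409393902] [np.float64(-5.538337292070952), np.float64(-95.0048656029905)]
white [array([0.5866, 0.0206]), array([ 0.5796, -0.0269]), array([0.4953, 0.0408]), array([ 0.485 , -0.0032])]
white side corner [0.5256 0.0235 0.155 ] square side [ 0.5102 -0.1247  0.155 ]
plate [array([0.6332, 0.196 ]), array([0.6131, 0.1099]), array([0.4728, 0.1391])]
disc [0.5317 0.2119]
disc [0.5576 0.1743]
disc [0.4797 0.1897]
```

```bash
cat >> h.py <<'E'
def rows(bot,P,yaw_y=None):
    "shift/turn shares to bring TCP to P, tool pointing down, tool y at world angle yaw_y (deg)"
    from scipy.spatial.transform import Rotation as Ro
    o=bot.get_obs();R=o["ee_rot"];a=np.radians(yaw_y)
    y=np.array([np.cos(a),np.sin(a),0]);z=np.array([0,0,-1.]);T=np.c_[np.cross(y,z),y,z]
    print("t",o["time"],"pos",o["position"],"shift",np.round(R.T@(np.array(P)-o["position"]),4),"turn",np.round(Ro.from_matrix(R.T@T).as_rotvec()/(np.pi/2),4))
E
python3 -m inch '0.408 -0.315 -0.02 0 0 0.518 0;0.408 -0.315 -0.02 0 0 0.518 0;0.408 -0.315 -0.02 0 0 0.518 0;0.408 -0.315 -0.02 0 0 0.518 0;0.408 -0.315 -0.02 0 0 0.518 0;0.408 -0.315 -0.02 0 0 0.518 0;0.408 -0.315 -0.02 0 0 0.518 0;0.408 -0.315 -0.02 0 0 0.518 0' 60
python3 -c "
from workcell import bot
from h import *
rows(bot,(.512,-.126,.25),-111.1)"
```

```text
time: 0.9
position: [0.4583, -0.2324, 0.2463]
ee_rot: [[0.933, -0.36, -0.0], [-0.36, -0.933, 0.0], [-0.0, -0.0, -1.0]]
ft_force: [0.1, -0.1, 0.1]
gripper_width: 1.001
gripper_force: 0.0
t 0.9 pos [ 0.45832397 -0.232422    0.24634883] shift [ 0.0118 -0.1186 -0.0036] turn [-0.0001  0.0002 -0.    ]
```

```bash
python3 -m inch '0.012 -0.118 -0.004 0 0 0 0;0.012 -0.118 -0.004 0 0 0 0;0.012 -0.118 -0.004 0 0 0 0;0.012 -0.118 -0.004 0 0 0 0;0.012 -0.118 -0.004 0 0 0 0;0.012 -0.118 -0.004 0 0 0 0;0.012 -0.118 -0.004 0 0 0 0;0.012 -0.118 -0.004 0 0 0 0'
python3 - <<'E'
from workcell import bot
from h import *
import pickle
np.set_printoptions(precision=4,suppress=True)
o=bot.get_obs();c=bot.capture("wrist");c["obs"]=o;pickle.dump(c,open("w1.pkl","wb"))
print(c["tool_from_camera"],c["mtx"])
cv2.imwrite("pics/w1.png",c["img"])
E
```

```text
time: 1.7
position: [0.5113, -0.1296, 0.2506]
ee_rot: [[0.932, -0.361, -0.0], [-0.361, -0.932, -0.0], [-0.0, 0.0, -1.0]]
ft_force: [-0.3, 0.3, 0.4]
gripper_width: 0.999
gripper_force: 0.0
[[-0.0007  0.9457  0.3249  0.0846]
 [ 1.      0.0009 -0.0004 -0.001 ]
 [-0.0006  0.3249 -0.9457 -0.1413]
 [ 0.      0.      0.      1.    ]] [[309.1826   0.     277.2379]
 [  0.     309.1826 204.9142]
 [  0.       0.       1.    ]]
```

View pics/w1.png

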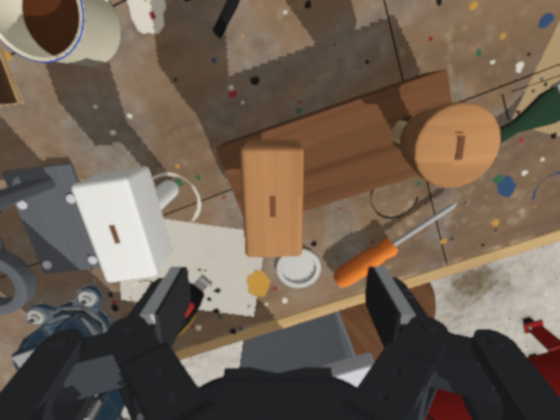

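The wrist view shows the square head, top face centred near (273,197), with its length along the image columns. The round head is at (458,145), the white one at (125,225), and the ring at the left edge (5,285).

```bash
cat >> h.py <<'E'
def wplane(c,px,z):
    o=c["obs"];W=np.eye(4);W[:3,:3]=o["ee_rot"];W[:3,3]=o["position"]
    c=dict(c);c["extrinsics"]=np.linalg.inv(W@c["tool_from_camera"]);return plane(c,px,z)
E
python3 - <<'E'
import pickle
from h import *
from workcell import bot
np.set_printoptions(precision=4,suppress=True)
c=pickle.load(open("w1.pkl","rb"))
m=cv2.inRange(cv2.cvtColor(c["img"],cv2.COLOR_BGR2HSV),(5,110,130),(20,255,255))
for k in cv2.findContours(m,0,1)[0]:
    q=cv2.minAreaRect(k)
    if cv2.contourArea(k)>2500:
        b=[wplane(c,p,.155)[:2] for p in cv2.boxPoints(q)]
        print(q,np.mean(b,0),[float(np.linalg.norm(b[i+1]-b[i])) for i in(0,1)],[np.degrees(np.arctan2(*(b[i+1]-b[i])[::-1])) for i in(0,1)])
rows(bot,(.512,-.126,.116),-111.1)
E
```

```text
((272.5, 201.99996948242188), (60.99999237060547, 107.99998474121094), -0.0) [ 0.5158 -0.1263] [0.09228142146498203, 0.046465675303935396] [np.float64(-23.341983572818243), np.float64(-111.2253857287758)]
((457.25006103515625, 145.25), (75.6604232788086, 91.92387390136719), 45.0) [ 0.5085 -0.2741] [0.06144059093159402, 0.06071596733633973] [np.float64(-62.38219071481991), np.float64(-149.6166823364675)]
t 1.75 pos [ 0.5114 -0.1295  0.2506] shift [-0.0007 -0.0035  0.1346] turn [ 0.0001  0.     -0.0007]
```

```bash
python3 -m inch '0.001 -0.004 0.04 0 0 0 0;0.001 -0.004 0.08 0 0 0 0;0.001 -0.004 0.11 0 0 0 0;0.001 -0.004 0.13 0 0 0 0;0.001 -0.004 0.138 0 0 0 0;0.001 -0.004 0.138 0 0 0 0;0.001 -0.004 0.138 0 0 0 0.3;0.001 -0.004 0.138 0 0 0 0.6' 60
python3 -m inch '0 0 0 0 0 0 1;0 0 0 0 0 0 1;0 0 0 0 0 0 1;0 0 0 0 0 0 1;0 0 0 0 0 0 1;0 0 0 0 0 0 1;0 0 0 0 0 0 1;0 0 0 0 0 0 1' 60
```

```text
time: 2.55
position: [0.5153, -0.1258, 0.1146]
ee_rot: [[0.933, -0.36, 0.003], [-0.36, -0.933, -0.001], [0.003, -0.0, -1.0]]
ft_force: [0.2, -0.1, -0.1]
gripper_width: 0.692
gripper_force: 0.0
time: 3.35
position: [0.5154, -0.1258, 0.1146]
ee_rot: [[0.933, -0.36, 0.003], [-0.36, -0.933, -0.001], [0.004, 0.0, -1.0]]
ft_force: [-0.5, -1.0, 6.0]
gripper_width: 0.58
gripper_force: 63.1
```

```bash
python3 -m inch '0 0 -0.015 0 0 0 1;0 0 -0.03 0 0 0 1;0 0 -0.06 0 0 0 1;0 0 -0.09 0 0 0 1;0 0 -0.12 0 0 0 1;0 0 -0.15 0 0 0 1;0 0 -0.18 0 0 0 1;0 0 -0.195 0 0 0 1' 80
python3 - <<'E'
from workcell import bot
from h import *
import pickle
c=bot.capture("side");pickle.dump(c,open("s2.pkl","wb"))
cv2.imwrite("pics/s2.png",cv2.resize(c["img"][130:330,140:360],None,fx=2.7,fy=2.7,interpolation=3))
rows(bot,(.4608,.183,.32),-111.1)
rows(bot,(.521,.183,.32),-111.1)
E
```

```text
time: 4.15
position: [0.5148, -0.1254, 0.3118]
ee_rot: [[0.933, -0.36, 0.005], [-0.36, -0.933, -0.002], [0.005, -0.0, -1.0]]
ft_force: [0.8, -0.6, -2.4]
gripper_width: 0.575
gripper_force: 83.1
t 4.2 pos [ 0.51539939 -0.12566321  0.31340962] shift [-0.1619 -0.2684 -0.0077] turn [-0.0002 -0.0049  0.0003]
t 4.2 pos [ 0.51539939 -0.12566321  0.31340962] shift [-0.1057 -0.29   -0.0073] turn [-0.0002 -0.0049  0.0003]
```

View pics/s2.png

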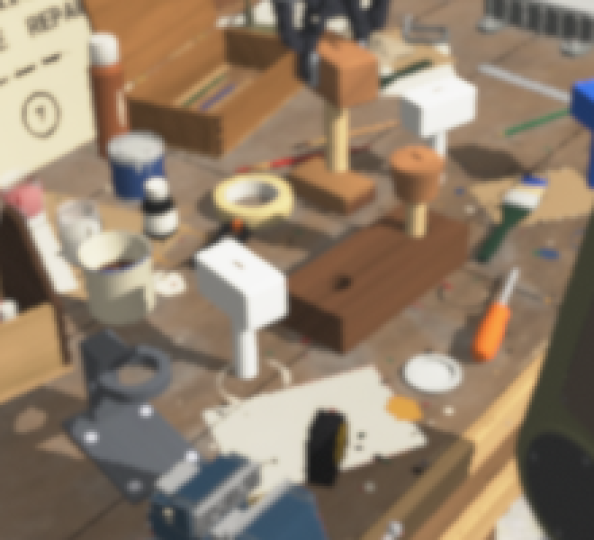

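The side crop shows the mallet held upright and clear of the block. The round mallet stands undisturbed at crop (415,185), and the ring opening is at crop (140,373), full picture (192,268). I'll stop 120 mm short of the ring and look with the wrist camera.

```bash
python3 -m inch '-0.106 -0.17 0 0 0 0 1;-0.106 -0.17 0 0 0 0 1;-0.106 -0.17 0 0 0 0 1;-0.106 -0.17 0 0 0 0 1;-0.106 -0.17 0 0 0 0 1;-0.106 -0.17 0 0 0 0 1;-0.106 -0.17 0 0 0 0 1;-0.106 -0.17 0 0 0 0 1'
python3 - <<'E'
from workcell import bot
from h import *
import pickle
o=bot.get_obs();c=bot.capture("wrist");c["obs"]=o;s=bot.capture("side");pickle.dump((c,s),open("w3.pkl","wb"))
a=c["img"];b=cv2.resize(s["img"][140:340,140:300],None,fx=2,fy=2,interpolation=3)
cv2.imwrite("pics/w3.png",a);cv2.imwrite("pics/s3.png",b)
E
```

```text
time: 5.0
position: [0.4764, 0.0703, 0.3071]
ee_rot: [[0.932, -0.362, -0.001], [-0.362, -0.932, -0.0], [-0.001, 0.001, -1.0]]
ft_force: [0.4, -1.4, -2.7]
gripper_width: 0.573
gripper_force: 84.4
```

View pics/w3.png

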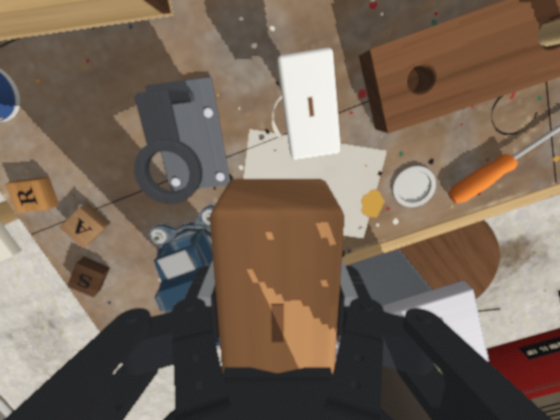

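The wrist view shows the ring, outer circle centred near (167,170). The held head's wedge slot, which marks the handle axis, is at (278,322). I'll place both numerically.

```bash
python3 - <<'E'
import pickle
from h import *
from workcell import bot
np.set_printoptions(precision=4,suppress=True)
c,s=pickle.load(open("w3.pkl","rb"))
g=cv2.GaussianBlur(cv2.cvtColor(c["img"],cv2.COLOR_BGR2GRAY),(3,3),0)[120:220,115:220]
h=cv2.HoughCircles(g,cv2.HOUGH_GRADIENT,1.2,15,param1=80,param2=15,minRadius=16,maxRadius=40)
print(h[0,:5]+[115,120,0] if h is not None else None)
for p in((167,170),): print("ring",wplane(c,p,.12), "edges",wplane(c,(135,170),.12),wplane(c,(200,170),.12))
z=c["obs"]["position"][2]+.0404
a=wplane(c,(278,322),z);print("axis",a,"tcp",c["obs"]["position"])
# handle in side view
print("proj top of handle & end", proj(s,a-[0,0,.05]),proj(s,a-[0,0,.145]))
m=cv2.inRange(cv2.cvtColor(s["img"],cv2.COLOR_BGR2HSV),(12,60,120),(28,200,255))
p0=proj(s,a-[0,0,.05]);p1=proj(s,a-[0,0,.145])
for r in np.linspace(p0[1]+4,p1[1]-2,6).astype(int):
    x=np.where(m[r,int(p0[0])-20:int(p0[0])+20])[0]+int(p0[0])-20
    print(r,x.min() if len(x) else None,x.max() if len(x) else None, "pred",np.interp(r,[p0[1],p1[1]],[p0[0],p1[0]]))
print("ring side",plane(s,(191.9,268.1),.12))
E
```

```text
[[173.2 172.2  29.2]]
ring [0.5305 0.1777 0.12  ] edges [0.543  0.2099 0.12  ] [0.5176 0.1445 0.12  ]
axis [0.4775 0.0706 0.3475] tcp [0.4764 0.0703 0.3071]
proj top of handle & end [227.0975 195.564 ] [229.0094 227.2167]
199 207 246 pred 227.30500757719034
204 207 246 pred 227.60703083329707
209 207 246 pred 227.90905408940384
214 207 235 pred 228.2110773455106
220 207 239 pred 228.57350525283871
225 207 246 pred 228.87552850894548
ring side [0.5141 0.1809 0.12  ]
```

View pics/s3.png

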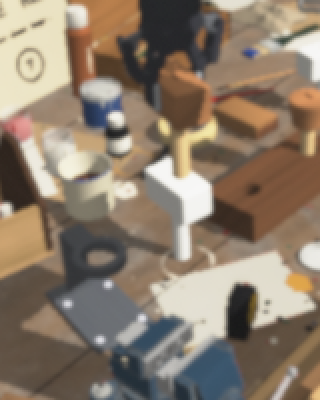

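The side crop shows the handle upright, with its end above and behind the white mallet. Wrist and side put the ring 10–15 mm apart in x, so I'll segment the ring hole properly in both views.

```bash
python3 - <<'E'
import pickle
from h import *
np.set_printoptions(precision=4,suppress=True)
c,s=pickle.load(open("w3.pkl","rb"))
for name,k,roi,f in(("wrist",c,(120,225,115,235),wplane),("side",s,(250,300,165,220),plane)):
    y0,y1,x0,x1=roi
    g=cv2.cvtColor(k["img"],cv2.COLOR_BGR2GRAY)[y0:y1,x0:x1]
    g=cv2.resize(g,None,fx=4,fy=4,interpolation=cv2.INTER_CUBIC)
    for T in(50,60,70,80,90,100):
        cs,hi=cv2.findContours((g<T).astype(np.uint8),cv2.RETR_CCOMP,1)
        for q,hh in zip(cs,hi[0] if hi is not None else []):
            A=cv2.contourArea(q)/16
            if hh[3]>=0 and A>60:
                e=cv2.fitEllipse(q);p=(np.array(e[0])-1.5)/4+[x0,y0]
                print(name,T,"hole",A,p,np.array(e[1])/4,f(k,p,.12)[:2],f(k,p,.104)[:2])
E
```

```text
wrist 70 hole 1328.125 [169.9601 169.5551] [36.0176 46.7273] [0.5298 0.1745] [0.5285 0.181 ]
wrist 80 hole 1145.28125 [170.6682 169.1758] [32.0224 45.5001] [0.5299 0.1736] [0.5286 0.1801]
wrist 90 hole 931.28125 [171.9473 168.3857] [26.79   46.8052] [0.5302 0.1719] [0.5289 0.1783]
wrist 100 hole 849.46875 [172.0159 168.2974] [25.1309 45.9168] [0.5302 0.1718] [0.529  0.1782]
side 80 hole 109.0 [189.7077 268.6937] [ 8.9772 15.7817] [0.5169 0.1861] [0.5323 0.1732]
side 90 hole 92.59375 [189.5988 268.652 ] [ 8.1418 14.7966] [0.5173 0.1861] [0.5326 0.1733]
side 100 hole 79.1875 [189.5247 268.6265] [ 7.3746 13.9727] [0.5175 0.1862] [0.5329 0.1733]
```

The visible hole lies between the top and bottom rims, so averaging the two heights gives ring ≈ (0.528, 0.178) in both views. I'll go over it, lower to just above it and check.

```bash
python3 -m inch '0.003 -0.04 0 0 0 0 1;0.006 -0.08 0 0 0 0 1;0.008 -0.119 0 0 0 0 1;0.008 -0.119 0 0 0 0 1;0.008 -0.119 0.03 0 0 0 1;0.008 -0.119 0.06 0 0 0 1;0.008 -0.119 0.06 0 0 0 1;0.008 -0.119 0.06 0 0 0 1'
python3 - <<'E'
from workcell import bot
from h import *
import pickle
np.set_printoptions(precision=4,suppress=True)
s=bot.capture("side");o=bot.get_obs();pickle.dump((s,o),open("s4.pkl","wb"))
cv2.imwrite("pics/s4.png",cv2.resize(s["img"][200:300,150:250],None,fx=6,fy=6,interpolation=3))
P=o["position"]+[.001,0,-.0096]
print(o["position"],"handle end",(proj(s,P-[0,0,.095])-[150,200])*6,"neck",(proj(s,P)-[150,200])*6,"ring c",(proj(s,(.528,.178,.12))-[150,200])*6)
rows(bot,(.527,.178,.13),-111.1)
E
```

```text
time: 5.9
position: [0.5265, 0.1787, 0.2475]
ee_rot: [[0.933, -0.361, -0.001], [-0.361, -0.933, -0.0], [-0.001, 0.001, -1.0]]
ft_force: [0.1, -0.4, -1.3]
gripper_width: 0.575
gripper_force: 85.0
[0.5273 0.179  0.2491] handle end [225.4174 349.2536] neck [201.6257 165.6081] ring c [233.5352 392.92  ]
t 5.95 pos [0.5273 0.179  0.2491] shift [-0.0001  0.0012  0.1191] turn [-0.0006 -0.0009 -0.0005]
```

View pics/s4.png

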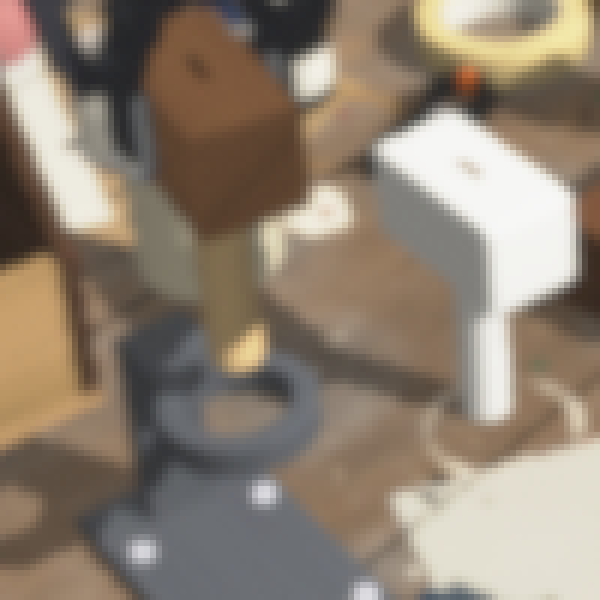

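The handle end shows at crop (243,353) and the ring top centre at about (238,397). Dropped straight down, the handle lands about 5 mm short in x, inside the 12 mm play. I'll correct by +4 mm in x and insert gently.

```bash
python3 -m inch '0.004 -0.001 0 0 0 0 1;0.004 -0.001 0.01 0 0 0 1;0.004 -0.001 0.02 0 0 0 1;0.004 -0.001 0.03 0 0 0 1;0.004 -0.001 0.04 0 0 0 1;0.004 -0.001 0.05 0 0 0 1;0.004 -0.001 0.06 0 0 0 1;0.004 -0.001 0.06 0 0 0 1'
python3 -c "
from workcell import bot
from h import *
o=bot.get_obs();print(o['ft_force'],o['ft_torque'])
rows(bot,(.531,.178,.1296),-111.1)"
```

```text
time: 6.75
position: [0.5294, 0.1789, 0.1851]
ee_rot: [[0.933, -0.36, -0.004], [-0.36, -0.933, -0.001], [-0.003, 0.002, -1.0]]
ft_force: [-0.8, -0.0, -2.3]
gripper_width: 0.574
gripper_force: 85.0
[-0.7684842  -0.04104005 -2.28721546] [-0.00786915  0.0523457   0.01337686]
t 6.75 pos [0.52940614 0.17885844 0.18512164] shift [0.002  0.0001 0.0555] turn [0.0014 0.0021 0.0003]
```

Handle is in, with no contact force. I'll continue down in small steps to the seat.

```bash
python3 -m inch '0 0 0.01 0 0 0 1;0 0 0.02 0 0 0 1;0 0 0.03 0 0 0 1;0 0 0.04 0 0 0 1;0 0 0.047 0 0 0 1;0 0 0.05 0 0 0 1;0 0 0.052 0 0 0 1;0 0 0.052 0 0 0 1'
python3 -c "
from workcell import bot
o=bot.get_obs();print(o['position'],o['ft_force'],o['ft_torque'])"
```

```text
time: 7.55
position: [0.5307, 0.1791, 0.1356]
ee_rot: [[0.933, -0.36, 0.0], [-0.36, -0.933, 0.0], [0.0, -0.0, -1.0]]
ft_force: [0.0, 0.3, -3.2]
gripper_width: 0.575
gripper_force: 85.0
[0.53071676 0.17914874 0.13562597] [ 0.01077733  0.30329246 -3.23919394] [0.01306318 0.01387661 0.02362547]
```

```bash
python3 -m inch '0 0 0.001 0 0 0 1;0 0 0.002 0 0 0 1;0 0 0.003 0 0 0 1;0 0 0.004 0 0 0 1;0 0 0.005 0 0 0 1;0 0 0.005 0 0 0 1;0 0 0.005 0 0 0 1;0 0 0.005 0 0 0 1'
python3 -c "
from workcell import bot
o=bot.get_obs();print(o['position'],o['ft_force'],o['ft_torque'])"
```

```text
time: 8.35
position: [0.5307, 0.1791, 0.1307]
ee_rot: [[0.933, -0.36, 0.0], [-0.36, -0.933, 0.0], [0.0, -0.0, -1.0]]
ft_force: [0.1, 0.0, -2.4]
gripper_width: 0.574
gripper_force: 85.0
[0.53069258 0.17914053 0.13068104] [ 0.06043753  0.02970796 -2.44583048] [0.03017235 0.00521108 0.00728473]
```

```bash
python3 -m inch '0 0 0.001 0 0 0 1;0 0 0.001 0 0 0 1;0 0 0.0015 0 0 0 1;0 0 0.002 0 0 0 1;0 0 0.002 0 0 0 1;0 0 0.002 0 0 0 1;0 0 0.002 0 0 0 1;0 0 0.002 0 0 0 1'
```

```text
time: 9.15
position: [0.5309, 0.1792, 0.1298]
ee_rot: [[0.933, -0.36, 0.0], [-0.36, -0.933, 0.0], [0.0, -0.0, -1.0]]
ft_force: [-4.3, -1.0, 5.0]
gripper_width: 0.574
gripper_force: 86.2
```

Seated: the force has changed sign. Next I'll open gently, then back out straight up.

```bash
python3 -m inch '0 0 -0.001 0 0 0 0.45;0 0 -0.001 0 0 0 0.4;0 0 -0.001 0 0 0 0.35;0 0 -0.001 0 0 0 0.3;0 0 -0.001 0 0 0 0.2;0 0 -0.001 0 0 0 0.1;0 0 -0.001 0 0 0 0;0 0 -0.001 0 0 0 0' 20
python3 -m inch '0 0 0 0 0 0 0;0 0 -0.01 0 0 0 0;0 0 -0.02 0 0 0 0;0 0 -0.04 0 0 0 0;0 0 -0.07 0 0 0 0;0 0 -0.11 0 0 0 0;0 0 -0.15 0 0 0 0;0 0 -0.15 0 0 0 0'
python3 - <<'E'
from workcell import bot
from h import *
o=bot.get_obs();c=bot.capture("wrist");s=bot.capture("side");t=bot.capture("top")
a=cv2.resize(s["img"][180:310,140:330],None,fx=3,fy=3,interpolation=3);b=cv2.resize(c["img"],(287,215))
im=np.zeros((600,570,3),np.uint8);im[:390]=a;im[390:,:280]=b[:210,:280];im[390:,285:]=cv2.resize(t["img"][170:240,165:260],(285,210))
cv2.imwrite("pics/end.png",im)
E
```

```text
time: 9.95
position: [0.5307, 0.1791, 0.1296]
ee_rot: [[0.933, -0.36, 0.0], [-0.36, -0.933, 0.0], [0.0, -0.0, -1.0]]
ft_force: [0.5, -1.1, 0.3]
gripper_width: 1.002
gripper_force: 0.0
time: 10.75
position: [0.5339, 0.1799, 0.2892]
ee_rot: [[0.933, -0.36, 0.014], [-0.36, -0.933, 0.003], [0.012, -0.008, -1.0]]
ft_force: [0.5, -0.8, 0.2]
gripper_width: 1.001
gripper_force: 0.0
```

View pics/end.png

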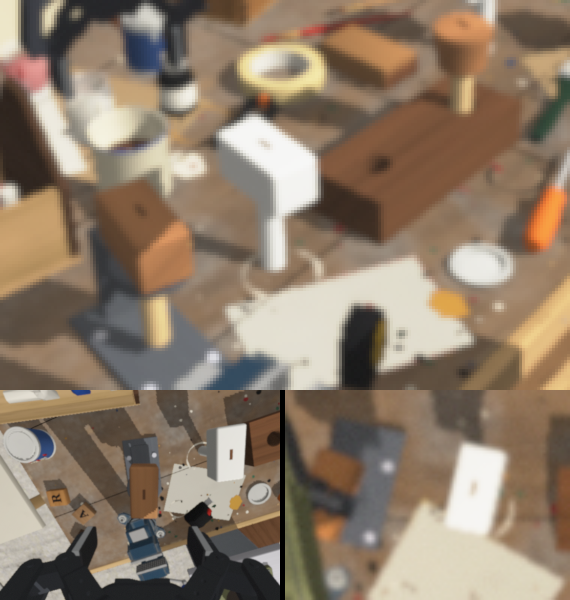

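The picture shows the square mallet hanging upright through the ring at side (145,240), with the handle visible below it at (158,320). The round mallet still stands at (463,55), and the gripper is clear. Handing in.

```bash
python3 -c "
from workcell import bot
print(bot.close_job())"
```

```text
the job is handed in; nothing more can be done
None
```

The square-headed mallet hangs upright in the ring and has been let go of, the round-headed mallet still stands in its block, and the job was handed in after about 11 s; the verdict was not shown.

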